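# Test three linear guides and sort them into their kit trays

### The arm

A 7-joint arm with a two-finger parallel gripper is mounted at the origin on a cart in front of the work surface, level with it; the furniture and walls round the work are solid. World frame = base frame: x ahead of the robot, y to its left, z up, the work surface at z = 0. Lengths are in m, angles in degrees, forces in N, time in s.
With the tool pointing down it reaches from about 0.425 to 0.875 m from the base axis. Payload 4.7 kg.
Tool frame: the origin (TCP) lies on the centre line of the jaws, within the pads' length; the fingertips stand 8 mm ahead of it and the grasp point (between the pads) lies 11 mm behind it; z points along the fingers, y is the direction in which the jaws open and shut (so a half turn about z gives the same grasp; the last joint's range is limited). The gripper opens to 87 mm and grips with 3 to 60 N. Pads are 19 mm wide; open, the fingers measure 117 mm over their backs; the gripper's body (75 mm by 190 mm) begins 51 mm behind the grasp point.
Start: joints at [72.542, 18.392, -4.016, 83.108, 1.295, 78.541, -3.26], TCP at [0.204, -0.617, 0.231] pointing down, gripper open.
Joint ranges: [-163.93, 163.93], [-17.29, 119.83], [-79.2, 71.16], [3.27, 140.29], [-89.18, 269.18], [5.43, 117.66], [-154.24, 154.24]. Speed limits (degrees/s): [147.25, 147.25, 180, 180, 180, 180, 180].

### API

Orientations are given as [roll, pitch, yaw] about the fixed x, y, z axes, in that order (R = Rz(yaw) Ry(pitch) Rx(roll)).
In Python, from cell import env gives the robot as it stands. The module is installed in compiled form; this text tells all that it offers.
- The arm moves only by the tool move_arm, never from a script. Its argument "steps" is a list of rows, each a list of 2 entries, a list of its own where there are three numbers: the shift along the tool's x, y, z in m, then the turn about the tool's z in rad. A call has 1 to 20 rows; each row is the pose to reach, as a shift and turn from the pose commanded when the call began, along the tool's axes at that moment; what a row does not reach only later rows make up. A row lasts 1/8 s, in which the tool goes at most 62.5 mm and 10.7 degrees, less where a joint would pass 70% of its speed; a pose out of reach is approached as far as the arm can. A call with a gripper value outside its range is refused whole. "hand" is the closure, from -1 (fully open) to 1 (shut), set as the call begins (left out, the last holds). The fingers move at their own pace and stop on an object; "squeeze" is the grip in N (left out, the last holds). Time passes only in rows, so rows that repeat a pose let the fingers close. It gives the time, the measured TCP pose, the force and the opening at its end, in the units of the state.
- env.get_obs(): the state, without advancing time (a new reading comes with each control period).
- env.read_camera(name): name is "side" or "top"; returns (picture, depth): 384x512x3 uint8, red, green, blue; 384x512 float32, m along the optical axis (not along the pixel's ray), 0 where there is no reading.
- env.calibration(name): a dict with "intrinsics" (3x3 intrinsics, pixels), "D" ([k1, k2, p1, p2, k3] as OpenCV has them; the pictures are not rectified), "position" and "orientation" of the camera in the world. Camera axes: x right, y up, looking along -z (the intrinsics and any distortion apply to the point x, -y, -z); pixel columns grow to the right and rows downward; lengths in m; the calibration is good to about 2 mm. A picture is of the moment at which its call begins. calibration takes no time and is no camera call.
- env.sign_off(): hands the job in, once; it reports no verdict.
Trained networks look in the newest picture that a camera, given by its name, has taken for a name from the list of things; names that differ only in an ending like _2 or _b are one class to them, and where a whole thing is asked for, a point or a joint stands for the part that bears it (a point fixed in the world has none). Each returns a list of dicts, best first, with "conf" (0 to 1); they miss things now and then, are a little off and sometimes report something else, mostly with a low value. They report only what shows in the picture. A call takes as long as a camera call. They do not tell look-alikes from the thing itself.
- env.cut_out(camera, query): "region" (384x512 bool, what is visible of it) and "uv" ([column, row] in pixels, amid what is visible of it).
The state is a dict: "time_s": time; "qpos": joint angles; "joint_velocities": joint speeds; "effort": joint torques, N m; "tool_pos": TCP position; "tool_rot": TCP orientation; "force": force on the tool from outside, world axes, zero at the start; "wrist_torque": the same for the moment, N m; "grip_width": finger opening in m.
Only numpy, scipy, OpenCV 4.12 (cv2) and the standard library are available. Lean on these libraries where they do the work, as an engineer would, in place of code of your own. Each camera call takes 0.05 s, during which the arm holds its last target. There are 200 camera calls.

### The job

Check the three linear guides before assembly: slide each carriage from the end where it stands along its rail to the other end, as far as it will go, and leave it there. Lay each guide whose carriage runs the whole length flat in the kit tray of its carriage's colour, and lay the guide whose carriage binds part-way flat in the red reject tray instead.

Things in the scene. Friction and masses are not known exactly. Their poses are not given: they have to be found in the camera images.
- guide_blue_center (a point): Linear guide with the blue carriage plate: loose flat bar 120 x 40 x 16 mm (long, wide, high; about 0.6 kg in all), on the desk, a rail on its top (to 25 mm above the underside), black stops at the rail ends (to 30 mm). Point: the bar's centre, 8 mm above its underside; x along the bar, z up. Grip across the 40 mm width; the 30 mm wide carriage leaves the bar's sides free.
- guide_blue_carriage (a joint): Travel of the blue-topped carriage (40 long, 30 wide, 18 to 46 mm above the bar's underside), m; its centre is at bar x = -0.035 + this. Starts near 0 (-x end stop); a good one reaches 0.070 (+x end stop). Slides with 0.5 N, stays where left. One that binds stops dead part-way, 15 to 50 mm along; pulling on with 3 to 4 N only drags the bar.
- guide_green_center (a point): Linear guide with the green carriage plate: loose flat bar 120 x 40 x 16 mm (long, wide, high; about 0.6 kg in all), on the desk, a rail on its top (to 25 mm above the underside), black stops at the rail ends (to 30 mm). Point: the bar's centre, 8 mm above its underside; x along the bar, z up. Grip across the 40 mm width; the 30 mm wide carriage leaves the bar's sides free.
- guide_green_carriage (a joint): Travel of the green-topped carriage (40 long, 30 wide, 18 to 46 mm above the bar's underside), m; its centre is at bar x = -0.035 + this. Starts near 0 (-x end stop); a good one reaches 0.070 (+x end stop). Slides with 0.5 N, stays where left. One that binds stops dead part-way, 15 to 50 mm along; pulling on with 3 to 4 N only drags the bar.
- guide_yellow_center (a point): Linear guide with the yellow carriage plate: loose flat bar 120 x 40 x 16 mm (long, wide, high; about 0.6 kg in all), on the desk, a rail on its top (to 25 mm above the underside), black stops at the rail ends (to 30 mm). Point: the bar's centre, 8 mm above its underside; x along the bar, z up. Grip across the 40 mm width; the 30 mm wide carriage leaves the bar's sides free.
- guide_yellow_carriage (a joint): Travel of the yellow-topped carriage (40 long, 30 wide, 18 to 46 mm above the bar's underside), m; its centre is at bar x = -0.035 + this. Starts near 0 (-x end stop); a good one reaches 0.070 (+x end stop). Slides with 0.5 N, stays where left. One that binds stops dead part-way, 15 to 50 mm along; pulling on with 3 to 4 N only drags the bar.
- tray_blue: Blue kit tray fixed on the 3 mm cutting mat: 152 x 68 outside, 144 x 60 inside, floor 3 mm, walls 15 high, 4 mm thick; long walls cut away over the middle 76 mm for fingers. Origin: centre of its underside; x along its length. Takes one guide, either way round. For the guide with the blue plate, if it is good.
- tray_green: Green kit tray fixed on the 3 mm cutting mat: 152 x 68 outside, 144 x 60 inside, floor 3 mm, walls 15 high, 4 mm thick; long walls cut away over the middle 76 mm for fingers. Origin: centre of its underside; x along its length. Takes one guide, either way round. For the guide with the green plate, if it is good.
- tray_yellow: Yellow kit tray fixed on the 3 mm cutting mat: 152 x 68 outside, 144 x 60 inside, floor 3 mm, walls 15 high, 4 mm thick; long walls cut away over the middle 76 mm for fingers. Origin: centre of its underside; x along its length. Takes one guide, either way round. For the guide with the yellow plate, if it is good.
- tray_red: Red kit tray fixed on the 3 mm cutting mat: 152 x 68 outside, 144 x 60 inside, floor 3 mm, walls 15 high, 4 mm thick; long walls cut away over the middle 76 mm for fingers. Origin: centre of its underside; x along its length. Takes one guide, either way round. The reject tray, for a guide that binds, whatever its colour.
Things that resemble listed ones, but are neither listed nor needed, are in the scene too. Leave any purple look-alike of the part that bears guide_green_center alone.

How it is judged (in metres and radians):
At the end, for the whole second after the job is handed in: Good guides flat in the tray of their colour, carriage at over 0.060 m; the binding one flat in the red tray, carriage at 0.027 to 0.050 m. Flat in a tray: bar centre within 18 mm of the tray's centre, under 15 mm up, tilt under 0.08 rad, within 0.25 rad of its length (((horizontal distance between guide_blue_center and tray_blue below 0.018 m and z of guide_blue_center in the frame of tray_blue below 0.015 m and angle between guide_blue_center's own z axis and vertical below 0.08 rad and angle between the x axis of guide_blue_center and the x axis of tray_blue, either way round below 0.25 rad and value of joint guide_blue_carriage above 0.06 m) or (horizontal distance between guide_blue_center and tray_red below 0.018 m and z of guide_blue_center in the frame of tray_red below 0.015 m and angle between guide_blue_center's own z axis and vertical below 0.08 rad and angle between the x axis of guide_blue_center and the x axis of tray_red, either way round below 0.25 rad and value of joint guide_blue_carriage between 0.027 and 0.05 m)) and ((horizontal distance between guide_green_center and tray_green below 0.018 m and z of guide_green_center in the frame of tray_green below 0.015 m and angle between guide_green_center's own z axis and vertical below 0.08 rad and angle between the x axis of guide_green_center and the x axis of tray_green, either way round below 0.25 rad and value of joint guide_green_carriage above 0.06 m) or (horizontal distance between guide_green_center and tray_red below 0.018 m and z of guide_green_center in the frame of tray_red below 0.015 m and angle between guide_green_center's own z axis and vertical below 0.08 rad and angle between the x axis of guide_green_center and the x axis of tray_red, either way round below 0.25 rad and value of joint guide_green_carriage between 0.027 and 0.05 m)) and ((horizontal distance between guide_yellow_center and tray_yellow below 0.018 m and z of guide_yellow_center in the frame of tray_yellow below 0.015 m and angle between guide_yellow_center's own z axis and vertical below 0.08 rad and angle between the x axis of guide_yellow_center and the x axis of tray_yellow, either way round below 0.25 rad and value of joint guide_yellow_carriage above 0.06 m) or (horizontal distance between guide_yellow_center and tray_red below 0.018 m and z of guide_yellow_center in the frame of tray_red below 0.015 m and angle between guide_yellow_center's own z axis and vertical below 0.08 rad and angle between the x axis of guide_yellow_center and the x axis of tray_red, either way round below 0.25 rad and value of joint guide_yellow_carriage between 0.027 and 0.05 m))); the robot touches nothing.
It also fails if it takes over 90 s, if anything falls off the work surface, if the arm or the gripper's body presses on something with over 40 N, if the wrist force passes 120 N, or if a joint passes its speed limit or range.

## Working session

There is one attempt and no reset: what is moved stays moved. The work goes in short steps, Python scripts to look and compute and a tool call to move; the robot and the scene stay as the last step left them, time stands still between calls to the robot, and variables do not carry over. Pictures are saved under pics/ and viewed, about 12 in all and at most 16, crops included, and the job is handed in when it is done.

Besides the shell and the picture viewer there is one more tool, called after "Request:" as name(argument=value, ...) on one line, values as JSON. move_arm: Moves the arm, as the interface text tells. Its arguments: {"type":"object","properties":{"steps":{"type":"array"},"hand":{"type":"number"},"squeeze":{"type":"number"}},"required":["steps"]}

```bash
mkdir -p pics
cat > h.py <<'E'
import numpy as np, cv2
from scipy.spatial.transform import Rotation as Ro
from cell import env
def cal(n):
    c=env.calibration(n); o=np.array(c["orientation"],float)
    R=o if o.shape==(3,3) else (Ro.from_euler('xyz',o,degrees=True).as_matrix() if o.size==3 else None)
    return np.array(c["intrinsics"],float),np.array(c["D"],float),np.array(c["position"],float),R
def to_world(n,uv,depth=None,z=None):
    K,D,p,R=cal(n); uv=np.asarray(uv,float).reshape(-1,1,2)
    q=cv2.undistortPoints(uv,K,D).reshape(-1,2)
    d=np.c_[q[:,0],-q[:,1],-np.ones(len(q))]@R.T
    s=np.asarray(depth) if depth is not None else (z-p[2])/d[:,2]
    return p+d*np.reshape(s,(-1,1))
def proj(n,P):
    K,D,p,R=cal(n); c=(np.atleast_2d(P)-p)@R; c=c*[1,-1,-1]
    return cv2.projectPoints(c,np.zeros(3),np.zeros(3),K,D)[0].reshape(-1,2)
def save(name,img): cv2.imwrite("pics/"+name,img[...,::-1])
E
python3 - <<'E'
from h import *
for n in("top","side"):
    c=env.calibration(n);print(n,c)
    im,d=env.read_camera(n); np.savez("/tmp/"+n,im=im,d=d)
    save(n+"0.png",im)
o=env.get_obs();print(o)
E
```

```text
top {'intrinsics': array([[405.12970354,   0.        , 259.1897244 ],
       [  0.        , 405.12970354, 190.75850625],
       [  0.        ,   0.        ,   1.        ]]), 'D': array([-0.13803972,  0.        ,  0.        ,  0.        ,  0.        ]), 'position': array([0.23353669, 0.0520674 , 1.18930007]), 'orientation': array([ 12.081854  ,   0.24590669, -90.10616265])}
side {'intrinsics': array([[483.13609718,   0.        , 253.92584797],
       [  0.        , 483.13609718, 196.95494318],
       [  0.        ,   0.        ,   1.        ]]), 'D': array([-0.19394089,  0.        ,  0.        ,  0.        ,  0.        ]), 'position': array([0.27840909, 1.04467758, 0.91414424]), 'orientation': array([  48.98455145,   -0.17411345, -168.82483555])}
{'time_s': 0.1, 'qpos': array([72.54296719, 18.43423757, -4.01632204, 83.16851244,  1.29578457,
       78.54121384, -3.26222172]), 'joint_velocities': array([ 0.06658445,  0.00800556, -0.08204143, -0.14168788, -0.04663316,
       -0.05254395,  0.0587274 ]), 'effort': array([ 1.33586636e-04, -4.92572343e+01, -4.05482277e-01, -3.13397777e+01,
       -6.40545948e-02,  3.95551510e-02,  7.54830421e-05]), 'tool_pos': array([ 0.2035209 , -0.61680172,  0.22957225]), 'tool_rot': array([-1.79901317e+02,  6.04261518e-03,  1.82653308e+01]), 'force': array([ 1.23157359, -0.59649263, -0.55723268]), 'wrist_torque': array([-0.00065945, -0.04862426,  0.00015372]), 'grip_width': 0.0870308335565602}
```

View pics/top0.png

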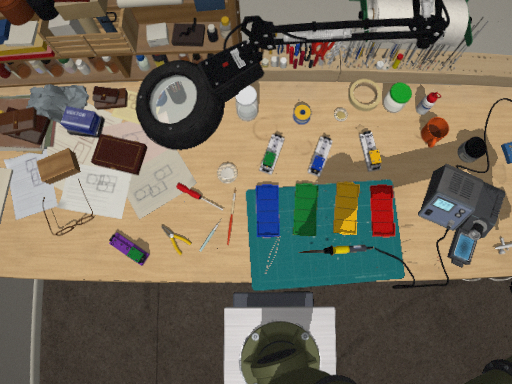

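View pics/side0.png

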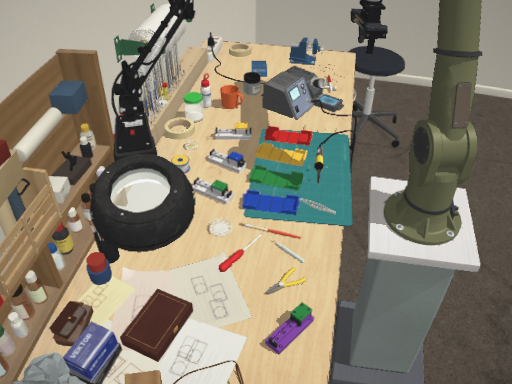

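Run:
```python
from h import *
im,d=np.load("/tmp/top.npz").values()
im2,d2=env.read_camera("top")
np.save("/tmp/d.npy",d2)
masks={}
for q in ["guide_blue_center","guide_green_center","guide_yellow_center","tray_blue","tray_green","tray_yellow","tray_red","guide_blue_carriage"]:
    for k,r in enumerate(env.cut_out("top",q)):
        m=r["region"]; ys,xs=np.nonzero(m&(d2>0))
        if len(xs)<20: continue
        P=to_world("top",np.c_[xs,ys],d2[ys,xs])
        rect=cv2.minAreaRect(P[:,:2].astype(np.float32)*1000)
        print(q,round(r["conf"],2),np.round(r["uv"]),len(xs),"ctr",np.round(rect[0]),"size",np.round(rect[1]),round(rect[2],1),"z",np.round(np.percentile(P[:,2],[2,50,98])*1000))
        masks[f"{q}_{k}"]=m
np.savez("/tmp/m.npz",**masks)
```

```text
guide_blue_center 0.76 [320. 154.] 500 ctr [ 597. -127.] size [ 42. 125.] 66.4 z [ 6. 20. 47.]
guide_green_center 0.79 [130. 247.] 595 ctr [315. 444.] size [129.  44.] 58.4 z [-1. 20. 47.]
guide_green_center 0.59 [272. 152.] 524 ctr [602.  19.] size [ 43. 122.] 70.2 z [ 5. 20. 48.]
guide_yellow_center 0.71 [373. 148.] 588 ctr [ 609. -291.] size [125.  54.] 10.9 z [-4. 19. 47.]
tray_blue 0.61 [265. 208.] 1210 ctr [425.  33.] size [ 72. 155.] 89.9 z [-1.  5. 18.]
tray_green 0.58 [308. 211.] 1220 ctr [434. -83.] size [ 73. 165.] 85.3 z [-1.  5. 19.]
tray_yellow 0.77 [346. 209.] 1206 ctr [ 434. -201.] size [ 71. 160.] 83.4 z [-0.  5. 18.]
tray_yellow 0.4 [321. 162.] 135 ctr [ 567. -116.] size [28. 47.] 74.9 z [24. 44. 49.]
tray_red 0.83 [386. 207.] 1187 ctr [ 429. -310.] size [163.  72.] 0.3 z [-0.  5. 18.]
guide_blue_carriage 0.46 [320. 162.] 130 ctr [ 560. -116.] size [29. 41.] 68.0 z [18. 44. 49.]
```

Guides: green at (272,152), blue (320,154) and yellow (371,148). The carriages stand at their robot-side ends. The purple look-alike is at (130,247). Trays: blue (267,210), green (305,210), yellow (346,208) and red (382,210). Next I fit the poses and check them in one crop.

```bash
cat >> h.py <<'E'
from scipy.optimize import minimize
def fit_rect(P,L,W,x0):
    """max-overlap fit of LxW rectangle to points (m): min distance outside + centring"""
    def f(v):
        c,s=np.cos(v[2]),np.sin(v[2]); a=(P[:,0]-v[0])*c+(P[:,1]-v[1])*s; b=-(P[:,0]-v[0])*s+(P[:,1]-v[1])*c
        e=np.hypot(np.maximum(abs(a)-L/2,0),np.maximum(abs(b)-W/2,0))
        return np.mean(np.minimum(e,.008))*1e3
    r=minimize(f,x0,method="Nelder-Mead",options=dict(initial_simplex=np.array(x0)+np.array([[0,0,0],[.006,0,0],[0,.006,0],[0,0,.08]]),xatol=1e-5,fatol=1e-6))
    return r.x,r.fun
def box(L,W,pose,z):
    c,s=np.cos(pose[2]),np.sin(pose[2])
    q=np.array([[1,1],[1,-1],[-1,-1],[-1,1]])*[L/2,W/2]
    return np.c_[q@np.array([[c,s],[-s,c]])+pose[:2],np.full(4,z)]
def drawbox(img,n,L,W,pose,z,k,off,col):
    uv=(proj(n,box(L,W,pose,z))-off+.5)*k-.5
    cv2.polylines(img,[np.round(uv*8).astype(int)],True,col,1,cv2.LINE_AA,3)
E
python3 - <<'E'
from h import *
im=np.load("/tmp/top.npz")["im"]; d=np.load("/tmp/d.npy"); M=np.load("/tmp/m.npz")
off=np.array([235,120]); k=4
big=cv2.resize(im[120:250,235:415],None,fx=k,fy=k,interpolation=cv2.INTER_CUBIC)
def go(key,L,W,zr,zt,yaw):
    m=M[key]; ys,xs=np.nonzero(m&(d>0)); P=to_world("top",np.c_[xs,ys],d[ys,xs]); P=P[(P[:,2]>zr[0])&(P[:,2]<zr[1])]
    c=(P.min(0)+P.max(0))/2
    v,e=fit_rect(P[:,:2],L,W,[c[0],c[1],yaw]); print(key,len(P),np.round(v[:2],4),"yaw",round(np.degrees(v[2]),1),round(e,3))
    drawbox(big,"top",L,W,v,zt,k,off,(255,255,255)); 
    p=proj("top",[[v[0]+np.cos(v[2])*.06,v[1]+np.sin(v[2])*.06,zt]])[0]; cv2.circle(big,tuple(int(t) for t in (p-off+.5)*k),4,(255,0,255),1)
go("guide_blue_center_0",.12,.04,(.008,.055),.016,np.radians(-23))
go("guide_green_center_1",.12,.04,(.008,.055),.016,np.radians(-20))
go("guide_yellow_center_0",.12,.04,(.008,.055),.016,np.radians(11))
for t in("blue","green","yellow","red"): go(f"tray_{t}_0",.152,.068,(.0,.025),.018,0.)
save("crop1.png",big)
# heights of surroundings
ys,xs=np.nonzero(d>0);P=to_world("top",np.c_[xs,ys],d[ys,xs])
for x0 in np.arange(.2,1.0,.1): print(round(x0,1),[int(1000*np.max(P[(P[:,0]>x0)&(P[:,0]<x0+.1)&(P[:,1]>y0)&(P[:,1]<y0+.1),2],initial=-1)) for y0 in np.arange(-.8,.4,.1)])
E
```

```text
guide_blue_center_0 486 [ 0.5943 -0.1267] yaw -22.5 0.002
guide_green_center_1 510 [0.6012 0.0182] yaw -19.7 0.004
guide_yellow_center_0 519 [ 0.6086 -0.2834] yaw 9.8 0.016
tray_blue_0 1177 [0.425  0.0323] yaw -0.1 0.043
tray_green_0 1177 [ 0.4304 -0.0813] yaw -4.6 0.091
tray_yellow_0 1177 [ 0.433  -0.2004] yaw -6.7 0.061
tray_red_0 1149 [ 0.4259 -0.3096] yaw -1.0 0.079
0.2 [5, 20, 294, 19, 12, 8, 28, 9, 13, 4, 9, 51, 47]
0.3 [14, 104, 110, 69, 21, 26, 31, 29, 20, 16, 11, 46, 48]
0.4 [6, 107, 117, 117, 20, 20, 20, 22, 20, 16, 22, 19, 7]
0.5 [23, 73, 111, 113, 47, 50, 50, 44, 51, 182, 230, 223, 36]
0.6 [23, 73, 73, 69, 12, 48, 32, 31, 30, 259, 252, 225, 36]
0.7 [9, 8, 5, 347, 525, 516, 434, 410, 431, 335, 258, 239, 47]
0.8 [77, 77, 303, 392, 391, 391, 344, 183, 385, 430, 397, 389, 422]
0.9 [203, 339, 334, 359, 145, 343, 299, 293, 293, 307, 284, 315, 356]
```

View pics/crop1.png

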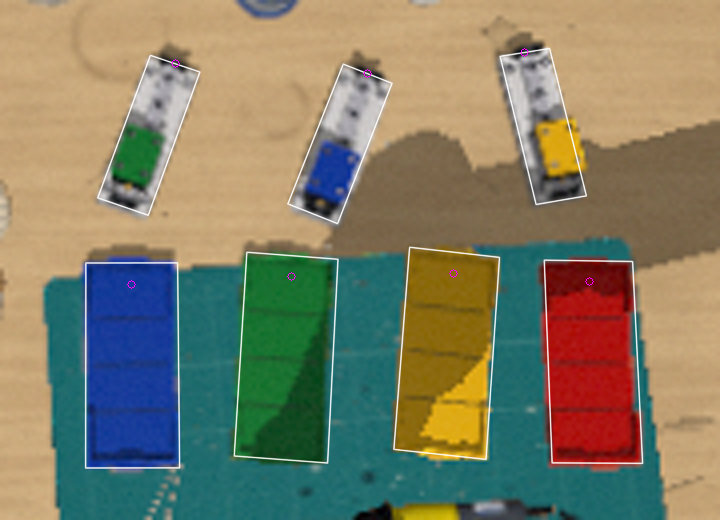

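The boxes lie on the bars and trays, with the black stops and carriages at the robot-side ends, so the choice is sound. Yellow goes first, as it is nearest the start. I also measure the lamp's clearance near the green guide.

```bash
cat >> h.py <<'E'
def rows(*T):
    """targets (x,y,z,yawdeg) -> tool-frame shift and turn from the present pose"""
    o=env.get_obs(); R=Ro.from_euler('xyz',o["tool_rot"],degrees=True).as_matrix(); yaw=o["tool_rot"][2]
    for t in T:
        s=R.T@(np.array(t[:3])-o["tool_pos"]); w=(yaw-t[3]+180)%360-180
        print(np.round(t,3),"->",[[round(float(a),4) for a in s],round(float(np.radians(w)),3)])
def along(g,a,z,yaw=None):
    y=np.radians(g[2]); return (g[0]+a*np.cos(y),g[1]+a*np.sin(y),z,g[2] if yaw is None else yaw)
E
python3 - <<'E'
from h import *
d=np.load("/tmp/d.npy"); ys,xs=np.nonzero(d>0);P=to_world("top",np.c_[xs,ys],d[ys,xs])
q=P[(P[:,0]>.45)&(P[:,0]<.72)&(P[:,1]>-.1)&(P[:,1]<.25)&(P[:,2]>.08)]
for x0 in np.arange(.45,.72,.03):
    s=q[(q[:,0]>=x0)&(q[:,0]<x0+.03)]
    if len(s): print(round(x0,2),"min y",s[:,1].min().round(3),"z",s[:,2].min().round(3),s[:,2].max().round(3))
g=(.6086,-.2834,9.8)
rows(along(g,-.077,.15),along(g,-.077,.042))
E
```

```text
0.57 min y 0.193 z 0.145 0.229
0.6 min y 0.169 z 0.158 0.242
0.63 min y 0.156 z 0.163 0.249
0.66 min y 0.151 z 0.169 0.252
0.69 min y 0.071 z 0.081 0.268
[ 0.533 -0.297  0.15   9.8  ] -> [[0.413, -0.2015, 0.0806], 0.148]
[ 0.533 -0.297  0.042  9.8  ] -> [[0.413, -0.2015, 0.1886], 0.148]
```

Request:
move_arm(steps=[[[0.413, -0.2015, 0.0], 0.148], [[0.413, -0.2015, 0.0], 0.148], [[0.413, -0.2015, 0.0], 0.148], [[0.413, -0.2015, 0.0], 0.148], [[0.413, -0.2015, 0.0], 0.148], [[0.413, -0.2015, 0.0], 0.148], [[0.413, -0.2015, 0.0], 0.148], [[0.413, -0.2015, 0.0], 0.148], [[0.413, -0.2015, 0.0], 0.148], [[0.413, -0.2015, 0.08], 0.148], [[0.413, -0.2015, 0.15], 0.148], [[0.413, -0.2015, 0.15], 0.148]], hand=1, squeeze=20)

```text
time_s: 2.05
tool_pos: [0.5282, -0.298, 0.0762]
tool_rot: [-179.8, 0.4, 9.6]
force: [-0.2, -0.7, 0.8]
grip_width: 0.0002
```

Run:
```python
from h import *
o=env.get_obs();print(o["tool_pos"],o["tool_rot"],o["force"],o["grip_width"])
for n in("top","side"):
    im,d=env.read_camera(n); save(n+"1.png",im)
a=cv2.imread("pics/top1.png")[110:240,290:430]; b=cv2.imread("pics/side1.png")[100:200,190:330]
cv2.imwrite("pics/c1.png",np.hstack([cv2.resize(a,(390,362)),cv2.resize(b,(400,362))]))
g=(.6086,-.2834,9.8)
rows(along(g,-.077,.042),along(g,.008,.042))
```

```text
[ 0.52819177 -0.29799322  0.07620265] [-179.83635385    0.36587885    9.58946511] [-0.15754123 -0.65608381  0.79013004] 0.00019209397469760676
[ 0.533 -0.297  0.042  9.8  ] -> [[0.0046, -0.0003, 0.0347], -0.003]
[ 0.616 -0.282  0.042  9.8  ] -> [[0.0896, -0.0006, 0.0342], -0.003]
```

View pics/c1.png

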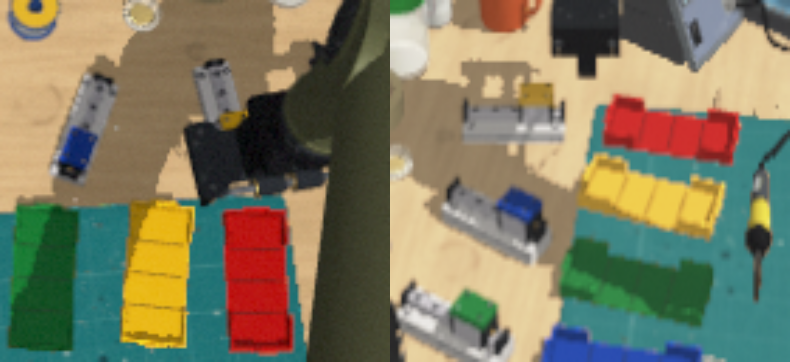

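The closed fingertips are just behind the yellow carriage and in line with the bar. Next I lower them and push.

Request:
move_arm(steps=[[[0.0, 0, 0.034], 0], [[0.0, 0, 0.034], 0], [[0.01, 0, 0.034], 0], [[0.018, 0, 0.034], 0], [[0.026, 0, 0.034], 0], [[0.034, 0, 0.034], 0], [[0.042, 0, 0.034], 0], [[0.05, 0, 0.034], 0], [[0.058, 0, 0.034], 0], [[0.066, 0, 0.034], 0], [[0.074, 0, 0.034], 0], [[0.08, 0, 0.034], 0], [[0.086, 0, 0.034], 0], [[0.09, 0, 0.034], 0], [[0.09, 0, 0.034], 0]])

```text
time_s: 4.03
tool_pos: [0.6208, -0.2819, 0.0464]
tool_rot: [180.0, 0.1, 9.8]
force: [-3.8, -1.3, 2.2]
grip_width: 0.0004
```

Run:
```python
from h import *
for n in("top","side"):
    im,d=env.read_camera(n); save(n+"2.png",im)
a=cv2.imread("pics/top2.png")[110:240,290:430]; b=cv2.imread("pics/side2.png")[100:200,190:330]
cv2.imwrite("pics/c2.png",np.hstack([cv2.resize(a,(390,362)),cv2.resize(b,(400,362))]))
print(env.get_obs()["tool_pos"])
```

```text
[ 0.62079199 -0.28185751  0.04634907]
```

View pics/c2.png

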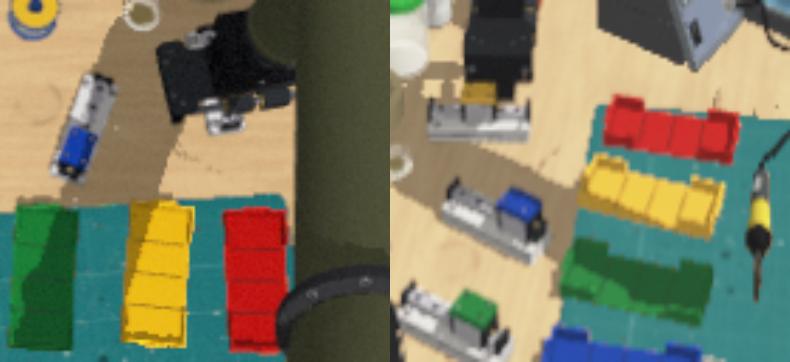

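The yellow bar was dragged about 35 mm and its carriage stopped near mid-bar, so the yellow guide binds at roughly 35 mm travel. Blue is next.

Run:
```python
from h import *
g=(.5943,-.1267,-22.5)
rows(along(g,-.077,.13),along(g,-.077,.042),along(g,.008,.042))
```

```text
[  0.523  -0.097   0.13  -22.5  ] -> [[-0.0651, -0.1985, -0.0836], 0.563]
[  0.523  -0.097   0.042 -22.5  ] -> [[-0.0649, -0.1985, 0.0044], 0.563]
[  0.602  -0.13    0.042 -22.5  ] -> [[0.0069, -0.1531, 0.0043], 0.563]
```

Request:
move_arm(steps=[[[-0.012, 0, 0], 0], [[-0.02, 0, -0.06], 0], [[-0.03, 0, -0.09], 0.1], [[-0.065, -0.1985, -0.09], 0.563], [[-0.065, -0.1985, -0.09], 0.563], [[-0.065, -0.1985, -0.09], 0.563], [[-0.065, -0.1985, -0.09], 0.563], [[-0.065, -0.1985, -0.06], 0.563], [[-0.065, -0.1985, -0.03], 0.563], [[-0.065, -0.1985, -0.03], 0.563], [[-0.065, -0.1985, -0.03], 0.563]])

```text
time_s: 5.5
tool_pos: [0.5245, -0.0971, 0.0775]
tool_rot: [-180.0, -0.1, -22.5]
force: [-0.6, 0.7, -0.0]
grip_width: 0.0002
```

```bash
cat >> h.py <<'E'
def guide(q,near,yaw0):
    """pose of the bar nearest to `near` (top camera) plus carriage travel from its plate colour"""
    im,d=env.read_camera("top")
    best=None
    for r in env.cut_out("top",q):
        ys,xs=np.nonzero(r["region"]&(d>0)); P=to_world("top",np.c_[xs,ys],d[ys,xs])
        e=np.hypot(*(np.median(P[:,:2],0)-near))
        if best is None or e<best[0]: best=(e,P,xs,ys,r["conf"])
    e,P,xs,ys,cf=best; k=(P[:,2]>.008)&(P[:,2]<.065); Q=P[k]; c=(Q.min(0)+Q.max(0))/2
    v,f=fit_rect(Q[:,:2],.12,.04,[c[0],c[1],np.radians(yaw0)])
    hi=Q[(Q[:,2]>.038)]; u=np.array([np.cos(v[2]),np.sin(v[2])])
    a=(hi[:,:2]-v[:2])@u
    print(q,round(cf,2),len(Q),np.round(v[:2],4),"yaw",round(np.degrees(v[2]),1),"res",round(f,3),"travel~",round(.035+(np.percentile(a,3)+np.percentile(a,97))/2,4), "span",np.round([a.min(),a.max()],3))
    return v
E
python3 - <<'E'
from h import *
g=(.5943,-.1267,-22.5)
print(env.get_obs()["tool_pos"],env.get_obs()["force"])
rows(along(g,-.077,.040),along(g,.008,.040))
guide("guide_yellow_center",(.645,-.277),9.8)
save("top3.png",env.read_camera("top")[0])
E
```

```text
[ 0.52450953 -0.09708085  0.07753731] [-0.59236416  0.70502252 -0.03243871]
[  0.523  -0.097   0.04  -22.5  ] -> [[-0.0013, 0.0007, 0.0375], 0.0]
[  0.602  -0.13    0.04  -22.5  ] -> [[0.0837, 0.0007, 0.0377], 0.0]
guide_yellow_center 0.96 394 [ 0.6486 -0.2771] yaw 10.2 res 0.0 travel~ 0.035 span [-0.02   0.021]
```

Request:
move_arm(steps=[[[-0.002, 0, 0.0375], 0], [[-0.002, 0, 0.0375], 0], [[0.008, 0, 0.0375], 0], [[0.016, 0, 0.0375], 0], [[0.024, 0, 0.0375], 0], [[0.032, 0, 0.0375], 0], [[0.04, 0, 0.0375], 0], [[0.048, 0, 0.0375], 0], [[0.056, 0, 0.0375], 0], [[0.064, 0, 0.0375], 0], [[0.072, 0, 0.0375], 0], [[0.079, 0, 0.0375], 0], [[0.084, 0, 0.0375], 0], [[0.088, 0, 0.0375], 0], [[0.088, 0, 0.0375], 0]])

```text
time_s: 7.52
tool_pos: [0.604, -0.1298, 0.0388]
tool_rot: [180.0, 0.1, -22.5]
force: [-5.1, 1.6, 1.9]
grip_width: 0.0007
```

Run:
```python
from h import *
g=(.6012,.0182,-19.7)
rows(along(g,-.077,.13),along(g,-.077,.042),along(g,.008,.042))
```

```text
[  0.529   0.044   0.13  -19.7  ] -> [[-0.1363, -0.132, -0.0909], -0.048]
[  0.529   0.044   0.042 -19.7  ] -> [[-0.136, -0.132, -0.0029], -0.048]
[ 6.09e-01  1.60e-02  4.20e-02 -1.97e+01] -> [[-0.0511, -0.1361, -0.0031], -0.048]
```

Request:
move_arm(steps=[[[-0.015, 0, 0], 0], [[-0.025, 0, -0.06], 0], [[-0.04, 0, -0.09], 0], [[-0.136, -0.132, -0.09], -0.048], [[-0.136, -0.132, -0.09], -0.048], [[-0.136, -0.132, -0.09], -0.048], [[-0.136, -0.132, -0.06], -0.048], [[-0.136, -0.132, -0.04], -0.048], [[-0.136, -0.132, -0.04], -0.048], [[-0.136, -0.132, -0.04], -0.048]])

```text
time_s: 8.78
tool_pos: [0.5307, 0.0436, 0.08]
tool_rot: [-180.0, -0.1, -19.7]
force: [0.4, 1.0, 0.5]
grip_width: 0.0005
```

Run:
```python
from h import *
g=(.6012,.0182,-19.7)
rows(along(g,-.077,.040),along(g,.012,.040))
guide("guide_blue_center",(.595,-.127),-22.5)
```

```text
[  0.529   0.044   0.04  -19.7  ] -> [[-0.0022, 0.0001, 0.04], -0.001]
[ 6.12e-01  1.40e-02  4.00e-02 -1.97e+01] -> [[0.0868, 0.0001, 0.0401], -0.001]
guide_blue_center 0.65 501 [ 0.5964 -0.1276] yaw -23.2 res 0.005 travel~ 0.071 span [0.017 0.055]
```

Blue runs the full length, about 0.07. Green is next.

Request:
move_arm(steps=[[[-0.002, 0, 0.04], 0], [[-0.002, 0, 0.04], 0], [[0.007, 0, 0.04], 0], [[0.015, 0, 0.04], 0], [[0.023, 0, 0.04], 0], [[0.031, 0, 0.04], 0], [[0.039, 0, 0.04], 0], [[0.047, 0, 0.04], 0], [[0.055, 0, 0.04], 0], [[0.063, 0, 0.04], 0], [[0.071, 0, 0.04], 0], [[0.078, 0, 0.04], 0], [[0.083, 0, 0.04], 0], [[0.087, 0, 0.04], 0], [[0.087, 0, 0.04], 0]])

```text
time_s: 10.75
tool_pos: [0.6102, 0.0151, 0.0388]
tool_rot: [180.0, 0.2, -19.7]
force: [-5.1, 1.2, 3.4]
grip_width: 0.0004
```

Run:
```python
from h import *
g=(.5964,-.1276,-23)
rows(along(g,0,.13),along(g,0,.010))
```

```text
[  0.596  -0.128   0.13  -23.   ] -> [[0.0348, 0.1391, -0.0912], 0.058]
[ 5.96e-01 -1.28e-01  1.00e-02 -2.30e+01] -> [[0.0352, 0.139, 0.0288], 0.058]
```

Request:
move_arm(steps=[[[-0.015, 0, 0], 0], [[-0.025, 0, -0.06], 0], [[-0.01, 0, -0.09], 0], [[0.04, 0.139, -0.09], 0.058], [[0.04, 0.139, -0.09], 0.058], [[0.04, 0.139, -0.09], 0.058], [[0.04, 0.139, -0.09], 0.058], [[0.04, 0.139, -0.09], 0.058]], hand=-0.45, squeeze=45)

```text
time_s: 11.75
tool_pos: [0.6024, -0.1275, 0.1291]
tool_rot: [-179.9, 0.0, -22.9]
force: [0.2, -0.1, -0.5]
grip_width: 0.0621
```

Run:
```python
from h import *
guide("guide_green_center",(.6,.018),-20)
g=(.5964,-.1276,-23)
rows(along(g,.006,.010))
im,d=env.read_camera("side"); save("side4.png",cv2.resize(im[90:230,170:350],None,fx=4,fy=4))
```

```text
guide_green_center 0.7 516 [0.6047 0.0171] yaw -19.3 res 0.001 travel~ 0.0696 span [0.015 0.054]
[ 6.02e-01 -1.30e-01  1.00e-02 -2.30e+01] -> [[0.0004, 0.0029, 0.1192], 0.003]
```

View pics/side4.png

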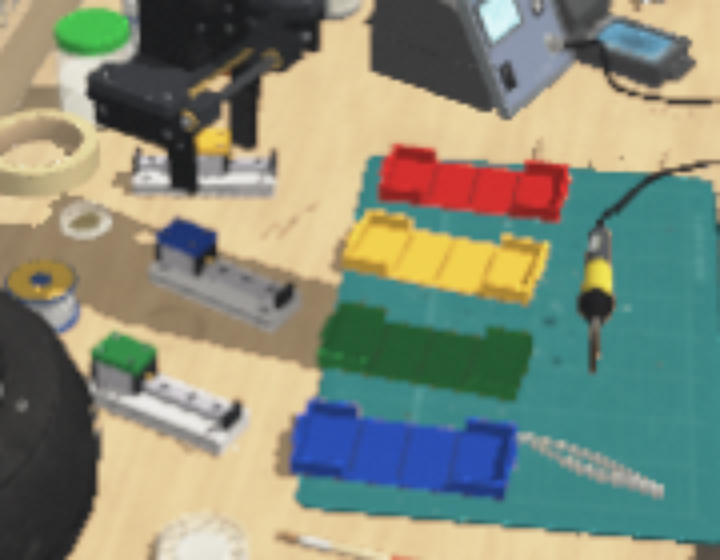

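The side view shows the blue (185,240) and green (125,355) carriages at their far ends and the yellow one mid-rail. The cutouts run down to the tray floors. Next is the blue grasp.

Request:
move_arm(steps=[[[0, 0.003, 0.05], 0], [[0, 0.003, 0.09], 0], [[0, 0.003, 0.112], 0], [[0, 0.003, 0.119], 0], [[0, 0.003, 0.119], 0]])

```text
time_s: 12.52
tool_pos: [0.6017, -0.1319, 0.0105]
tool_rot: [-180.0, -0.0, -23.0]
force: [-0.2, 0.5, 0.8]
grip_width: 0.0631
```

Request:
move_arm(steps=[[[0, 0, 0], 0], [[0, 0, 0], 0], [[0, 0, 0], 0], [[0, 0, 0], 0], [[0, 0, 0], 0], [[0, 0, -0.02], 0], [[0, 0, -0.05], 0], [[0, 0, -0.08], 0], [[0, 0, -0.08], 0]], hand=1)

```text
time_s: 13.65
tool_pos: [0.6024, -0.134, 0.0925]
tool_rot: [180.0, -0.3, -23.1]
force: [0.1, 0.8, -5.2]
grip_width: 0.0395
```

Run:
```python
from h import *
t=(.426,.0323,-.1)
rows(along(t,.006,.12),along(t,.006,.016))
im,d=env.read_camera("side"); save("side5.png",cv2.resize(im[90:230,170:350],None,fx=4,fy=4))
```

```text
[ 0.432  0.032  0.12  -0.1  ] -> [[-0.2219, -0.0861, -0.0285], -0.401]
[ 0.432  0.032  0.016 -0.1  ] -> [[-0.2223, -0.0862, 0.0755], -0.401]
```

View pics/side5.png

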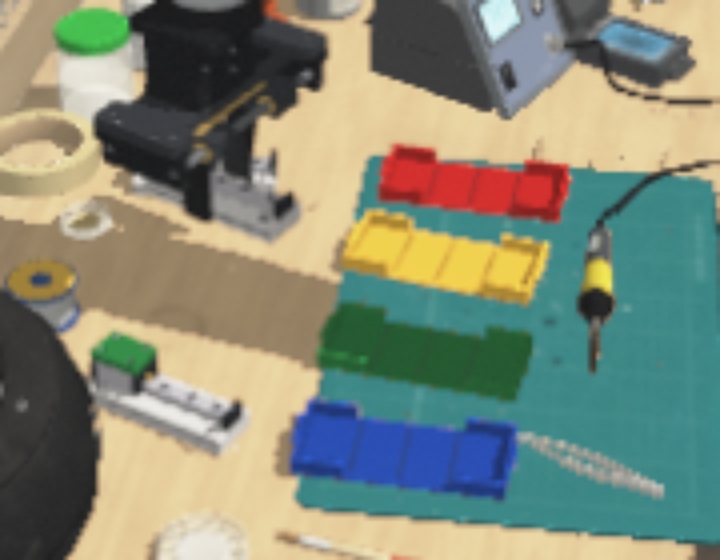

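Request:
move_arm(steps=[[[-0.03, -0.01, -0.02], -0.05], [[-0.075, -0.03, -0.028], -0.15], [[-0.12, -0.047, -0.028], -0.27], [[-0.165, -0.064, -0.028], -0.37], [[-0.2, -0.078, -0.028], -0.401], [[-0.222, -0.086, -0.028], -0.401], [[-0.222, -0.086, -0.028], -0.401], [[-0.222, -0.086, -0.02], -0.401], [[-0.222, -0.086, 0.02], -0.401], [[-0.222, -0.086, 0.03], -0.401], [[-0.222, -0.086, 0.03], -0.401]])

```text
time_s: 15.08
tool_pos: [0.43, 0.033, 0.0592]
tool_rot: [-180.0, 0.2, -0.1]
force: [0.4, -0.5, -5.1]
grip_width: 0.0393
```

Run:
```python
from h import *
t=(.426,.0323,-.1)
rows(along(t,.006,.016))
im,d=env.read_camera("side"); a=cv2.resize(im[130:230,220:350],(400,308))
im,d=env.read_camera("top"); b=cv2.resize(im[160:250,230:350],(400,308))
save("c6.png",np.hstack([a,b]))
```

```text
[ 0.432  0.032  0.016 -0.1  ] -> [[0.0021, 0.0007, 0.0432], -0.0]
```

View pics/c6.png

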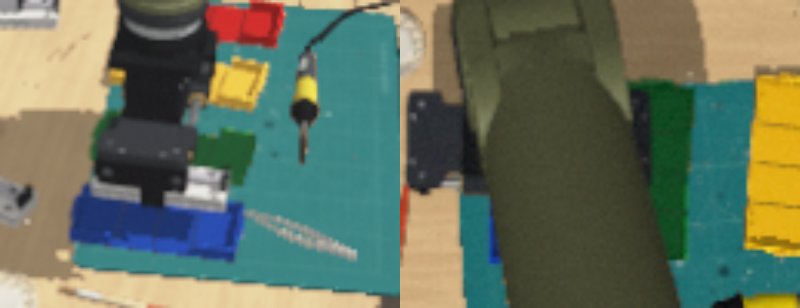

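The bar hangs in line above the blue tray. I lower it, release and rise.

Request:
move_arm(steps=[[[0.002, 0.001, 0.018], 0], [[0.002, 0.001, 0.032], 0], [[0.002, 0.001, 0.039], 0], [[0.002, 0.001, 0.042], 0], [[0.002, 0.001, 0.0425], 0], [[0.002, 0.001, 0.0425], 0]])

```text
time_s: 15.92
tool_pos: [0.4329, 0.0323, 0.0179]
tool_rot: [180.0, -0.0, -0.1]
force: [-0.2, -0.6, -6.8]
grip_width: 0.0399
```

Request:
move_arm(steps=[[[0, 0, 0], 0], [[0, 0, 0], 0], [[0, 0, 0], 0], [[0, 0, -0.02], 0], [[0, 0, -0.07], 0], [[0, 0, -0.12], 0], [[0, 0, -0.12], 0]], hand=-0.35)

```text
time_s: 16.8
tool_pos: [0.436, 0.0325, 0.1418]
tool_rot: [179.9, -0.5, -0.1]
force: [1.2, 0.5, 0.4]
grip_width: 0.0584
```

Run:
```python
from h import *
g=(.6047,.0171,-19.3)
rows(along(g,.006,.13),along(g,.006,.010))
```

```text
[ 6.10e-01  1.50e-02  1.30e-01 -1.93e+01] -> [[0.1743, 0.0171, 0.0134], 0.336]
[ 6.10e-01  1.50e-02  1.00e-02 -1.93e+01] -> [[0.1732, 0.017, 0.1334], 0.336]
```

Request:
move_arm(steps=[[[0.06, 0.006, 0], 0.12], [[0.12, 0.012, 0.01], 0.24], [[0.173, 0.017, 0.013], 0.336], [[0.173, 0.017, 0.013], 0.336], [[0.173, 0.017, 0.013], 0.336], [[0.173, 0.017, 0.02], 0.336], [[0.173, 0.017, 0.04], 0.336], [[0.173, 0.017, 0.04], 0.336]])

```text
time_s: 17.8
tool_pos: [0.6033, 0.0147, 0.0953]
tool_rot: [179.9, 0.2, -19.3]
force: [-0.3, -0.2, -0.5]
grip_width: 0.0586
```

Run:
```python
from h import *
g=(.6047,.0171,-19.3)
rows(along(g,.006,.010))
guide("guide_blue_center",(.426,.032),0)
```

```text
[ 6.10e-01  1.50e-02  1.00e-02 -1.93e+01] -> [[0.0068, -0.0028, 0.0853], -0.0]
guide_blue_center 0.63 540 [0.4253 0.0323] yaw 0.0 res 0.0 travel~ 0.0707 span [0.017 0.055]
```

Blue lies at (0.425, 0.032), matching its tray. Next is the green grasp.

Request:
move_arm(steps=[[[0.006, -0.002, 0.03], 0], [[0.006, -0.002, 0.06], 0], [[0.006, -0.002, 0.078], 0], [[0.006, -0.002, 0.085], 0], [[0.006, -0.002, 0.085], 0]])

```text
time_s: 18.52
tool_pos: [0.6121, 0.015, 0.0128]
tool_rot: [-180.0, -0.0, -19.3]
force: [0.1, 0.6, 0.7]
grip_width: 0.0586
```

Request:
move_arm(steps=[[[0, 0, 0], 0], [[0, 0, 0], 0], [[0, 0, 0], 0], [[0, 0, 0], 0], [[0, 0, 0], 0], [[0, 0, -0.02], 0], [[0, 0, -0.06], 0], [[0, 0, -0.1], 0], [[0, 0, -0.1], 0]], hand=1)

```text
time_s: 19.65
tool_pos: [0.6139, 0.0148, 0.1159]
tool_rot: [-179.9, -0.3, -19.3]
force: [-0.1, 0.6, -7.0]
grip_width: 0.0397
```

Run:
```python
from h import *
t=(.4304,-.0813,-4.6)
rows(along(t,.006,.12),along(t,.006,.0165))
```

```text
[ 0.436 -0.082  0.12  -4.6  ] -> [[-0.1355, 0.1499, -0.0051], -0.257]
[ 0.436 -0.082  0.016 -4.6  ] -> [[-0.1361, 0.15, 0.0984], -0.257]
```

Request:
move_arm(steps=[[[-0.02, 0.022, -0.005], -0.04], [[-0.05, 0.056, -0.005], -0.1], [[-0.085, 0.095, -0.005], -0.18], [[-0.115, 0.128, -0.005], -0.257], [[-0.134, 0.15, -0.005], -0.257], [[-0.134, 0.15, -0.005], -0.257], [[-0.134, 0.15, 0.01], -0.257], [[-0.134, 0.15, 0.04], -0.257], [[-0.134, 0.15, 0.055], -0.257], [[-0.134, 0.15, 0.055], -0.257]])

```text
time_s: 20.9
tool_pos: [0.4345, -0.0813, 0.0557]
tool_rot: [-179.9, 0.2, -4.5]
force: [-0.4, 0.5, -6.5]
grip_width: 0.04
```

Run:
```python
from h import *
t=(.4304,-.0813,-4.6)
rows(along(t,.008,.017))
im,d=env.read_camera("side"); save("c7.png",cv2.resize(im[110:240,200:350],(600,520)))
```

```text
[ 0.438 -0.082  0.017 -4.6  ] -> [[0.0041, 0.0004, 0.0387], 0.001]
```

View pics/c7.png

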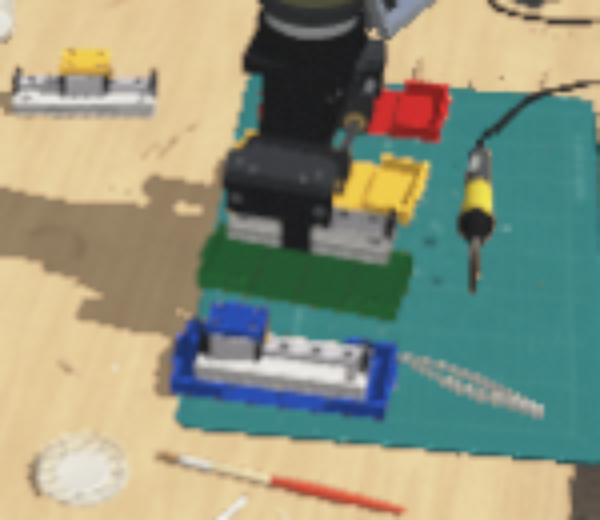

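Blue lies flat in its tray, and green hangs in line above its own. I lower and release it.

Request:
move_arm(steps=[[[0.004, 0, 0.015], 0], [[0.004, 0, 0.028], 0], [[0.004, 0, 0.034], 0], [[0.004, 0, 0.037], 0], [[0.004, 0, 0.037], 0], [[0.004, 0, 0.037], 0]])

```text
time_s: 21.7
tool_pos: [0.4402, -0.0827, 0.0209]
tool_rot: [180.0, -0.0, -4.6]
force: [-0.4, -0.5, -7.0]
grip_width: 0.0395
```

Request:
move_arm(steps=[[[0, 0, 0], 0], [[0, 0, 0], 0], [[0, 0, 0], 0], [[0, 0, -0.02], 0], [[0, 0, -0.07], 0], [[0, 0, -0.12], 0], [[0, 0, -0.12], 0]], hand=-0.35)

```text
time_s: 22.58
tool_pos: [0.4432, -0.0832, 0.145]
tool_rot: [179.9, -0.5, -4.6]
force: [-0.2, -0.4, 0.4]
grip_width: 0.0586
```

Run:
```python
from h import *
g=(.6486,-.2771,10.2)
rows(along(g,.0,.13),along(g,.0,.010))
```

```text
[ 0.649 -0.277  0.13  10.2  ] -> [[0.2202, 0.1767, 0.0174], -0.258]
[ 6.49e-01 -2.77e-01  1.00e-02  1.02e+01] -> [[0.2191, 0.1764, 0.1374], -0.258]
```

Request:
move_arm(steps=[[[0.05, 0.04, 0], -0.06], [[0.1, 0.08, 0.0], -0.12], [[0.15, 0.12, 0.01], -0.2], [[0.2, 0.16, 0.015], -0.258], [[0.219, 0.1765, 0.017], -0.258], [[0.219, 0.1765, 0.017], -0.258], [[0.219, 0.1765, 0.03], -0.258], [[0.219, 0.1765, 0.045], -0.258], [[0.219, 0.1765, 0.045], -0.258]])

```text
time_s: 23.7
tool_pos: [0.6421, -0.2748, 0.0934]
tool_rot: [-179.9, 0.2, 10.2]
force: [-1.2, 0.3, -0.6]
grip_width: 0.0589
```

Run:
```python
from h import *
g=(.6486,-.2771,10.2)
rows(along(g,0,.010))
guide("guide_green_center",(.43,-.081),-4.6)
```

```text
[ 6.49e-01 -2.77e-01  1.00e-02  1.02e+01] -> [[0.0063, 0.0035, 0.0833], 0.001]
guide_green_center 0.61 530 [ 0.4282 -0.083 ] yaw -3.9 res 0.002 travel~ 0.0706 span [0.017 0.055]
```

Request:
move_arm(steps=[[[0.005, 0.003, 0.03], 0], [[0.005, 0.003, 0.06], 0], [[0.005, 0.003, 0.076], 0], [[0.005, 0.003, 0.083], 0], [[0.005, 0.003, 0.083], 0]])

```text
time_s: 24.42
tool_pos: [0.6497, -0.2782, 0.013]
tool_rot: [180.0, -0.0, 10.2]
force: [-0.1, -0.2, -0.0]
grip_width: 0.0588
```

Request:
move_arm(steps=[[[0, 0, 0], 0], [[0, 0, 0], 0], [[0, 0, 0], 0], [[0, 0, 0], 0], [[0, 0, 0], 0], [[0, 0, -0.02], 0], [[0, 0, -0.06], 0], [[0, 0, -0.1], 0], [[0, 0, -0.1], 0]], hand=1)

```text
time_s: 25.55
tool_pos: [0.6517, -0.2786, 0.1167]
tool_rot: [179.8, -0.3, 10.2]
force: [0.7, -0.6, -4.9]
grip_width: 0.0398
```

Run:
```python
from h import *
t=(.4259,-.3096,-1)
rows(along(t,.0,.12),along(t,.0,.0185))
```

```text
[ 0.426 -0.31   0.12  -1.   ] -> [[-0.2277, -0.0095, -0.0048], 0.195]
[ 0.426 -0.31   0.018 -1.   ] -> [[-0.2283, -0.0098, 0.0967], 0.195]
```

Run:
```python
from h import *
d=np.load("/tmp/d.npy"); ys,xs=np.nonzero(d>0);P=to_world("top",np.c_[xs,ys],d[ys,xs])
for x0 in np.arange(.3,.62,.03):
    s=P[(P[:,0]>=x0)&(P[:,0]<x0+.03)&(P[:,2]>.04)&(P[:,1]<-.38)&(P[:,1]>-.7)]
    if len(s): print(round(x0,2),"max y",s[:,1].max().round(3),"z",s[:,2].max().round(3))
```

```text
0.3 max y -0.46 z 0.096
0.33 max y -0.46 z 0.11
0.36 max y -0.485 z 0.103
0.39 max y -0.438 z 0.118
0.42 max y -0.424 z 0.117
0.45 max y -0.434 z 0.117
0.48 max y -0.448 z 0.112
0.51 max y -0.464 z 0.113
0.54 max y -0.477 z 0.106
0.57 max y -0.572 z 0.074
0.6 max y -0.465 z 0.073
```

The station's edge (y = -0.424) leaves about 2 cm beside the gripper body, so I bias the target 4 mm away from it.

Request:
move_arm(steps=[[[-0.02, -0.001, -0.004], 0.02], [[-0.06, -0.004, -0.004], 0.06], [[-0.105, -0.007, -0.004], 0.12], [[-0.15, -0.01, -0.004], 0.17], [[-0.195, -0.012, -0.004], 0.195], [[-0.2275, -0.0135, -0.004], 0.195], [[-0.2275, -0.0135, -0.004], 0.195], [[-0.2275, -0.0135, 0.01], 0.195], [[-0.2275, -0.0135, 0.04], 0.195], [[-0.2275, -0.0135, 0.057], 0.195], [[-0.2275, -0.0135, 0.057], 0.195]])

```text
time_s: 26.92
tool_pos: [0.4222, -0.3035, 0.0532]
tool_rot: [-179.8, 0.2, -0.9]
force: [-0.3, -0.1, -5.6]
grip_width: 0.0392
```

Run:
```python
from h import *
t=(.427,-.3065,-1)
rows(along(t,.0,.0185)); 
im,d=env.read_camera("side"); save("c8.png",cv2.resize(im[80:230,190:370],(600,500)))
```

```text
[ 0.427 -0.306  0.018 -1.   ] -> [[0.005, 0.0031, 0.0347], 0.001]
```

View pics/c8.png

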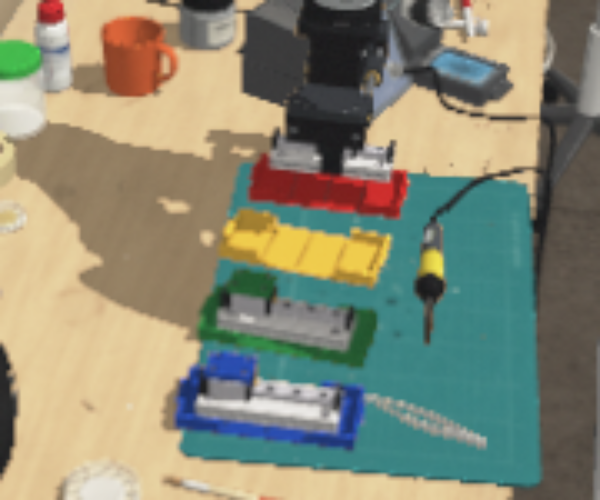

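Blue and green lie flat in their trays, and yellow hangs in line above the red tray. I lower it, release, rise and check.

Request:
move_arm(steps=[[[0.004, 0.003, 0.014], 0], [[0.004, 0.003, 0.026], 0], [[0.004, 0.003, 0.032], 0], [[0.004, 0.003, 0.035], 0], [[0.004, 0.003, 0.036], 0], [[0.004, 0.003, 0.036], 0]])

```text
time_s: 27.72
tool_pos: [0.4272, -0.3083, 0.0198]
tool_rot: [180.0, -0.0, -1.0]
force: [-0.5, -0.6, -5.2]
grip_width: 0.0397
```

Request:
move_arm(steps=[[[0, 0, 0], 0], [[0, 0, 0], 0], [[0, 0, 0], 0], [[0, 0, -0.02], 0], [[0, 0, -0.07], 0], [[0, 0, -0.12], 0], [[0.05, -0.03, -0.15], 0], [[0.1, -0.08, -0.15], 0], [[0.15, -0.1, -0.15], 0], [[0.2, -0.1, -0.15], 0], [[0.2, -0.1, -0.15], 0]], hand=-0.35)

```text
time_s: 29.1
tool_pos: [0.6315, -0.2095, 0.168]
tool_rot: [-179.8, -0.0, -0.8]
force: [-0.3, 0.9, -0.3]
grip_width: 0.0586
```

Run:
```python
from h import *
guide("guide_yellow_center",(.427,-.307),0); guide("guide_green_center",(.43,-.081),-4.6); guide("guide_blue_center",(.426,.032),0)
im,d=env.read_camera("top"); b=cv2.resize(im[170:250,240:410],(765,360))
im,d=env.read_camera("side"); a=cv2.resize(im[110:230,190:350],(320,240))
c=np.zeros((600,765,3),np.uint8); c[:360]=b; c[360:,:320]=a; save("c9.png",c)
```

```text
guide_yellow_center 0.65 173 [ 0.4298 -0.2933] yaw 0.0 res 0.0 travel~ 0.0315 span [-0.017  0.011]
guide_green_center 0.57 573 [ 0.4324 -0.0831] yaw -4.6 res 0.001 travel~ 0.0679 span [-0.059  0.054]
guide_blue_center 0.64 544 [0.4275 0.0322] yaw 0.0 res 0.0 travel~ 0.0685 span [-0.056  0.053]
```

View pics/c9.png

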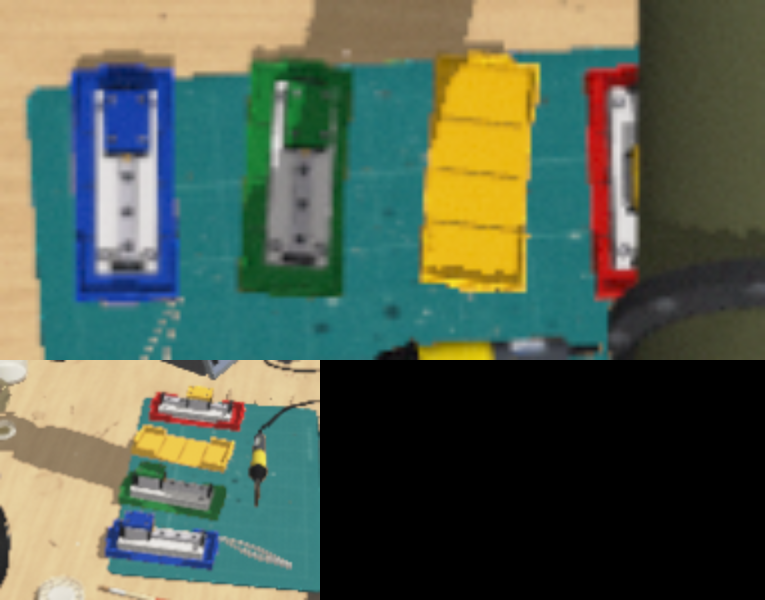

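All three lie flat, but the arm hides most of the red tray from above. I move aside for one last measurement.

Request:
move_arm(steps=[[[0, -0.06, -0.01], 0], [[0, -0.12, -0.02], 0], [[0, -0.18, -0.02], 0], [[0, -0.22, -0.02], 0], [[0, -0.22, -0.02], 0], [[0, -0.22, -0.02], 0]])

```text
time_s: 30.25
tool_pos: [0.6324, 0.0069, 0.1898]
tool_rot: [179.9, -0.0, -1.1]
force: [-0.1, -0.5, -0.4]
grip_width: 0.0588
```

Run:
```python
from h import *
guide("guide_yellow_center",(.427,-.307),0)
o=env.get_obs(); print(o["time_s"],o["force"],o["joint_velocities"].round(2))
```

```text
guide_yellow_center 0.93 578 [ 0.4278 -0.3068] yaw -1.9 res 0.023 travel~ 0.0302 span [-0.059  0.059]
30.35 [-0.96009873 -0.21102908 -0.01003201] [ 0.2   0.21 -0.07 -0.08 -0.19 -0.01  0.  ]
```

Run:
```python
from h import *
im,d=env.read_camera("top"); ys,xs=np.nonzero(d>0);P=to_world("top",np.c_[xs,ys],d[ys,xs])
s=P[(abs(P[:,0]-.428)<.06)&(abs(P[:,1]+.307)<.03)&(P[:,2]>.045)&(P[:,2]<.06)]
print(len(s),s[:,0].min(),s[:,0].max(),"travel",.035+(s[:,0].min()+s[:,0].max())/2-.4278)
print(env.sign_off())
```

```text
150 0.40220279201647025 0.4437146448733621 travel 0.030158718444916188
the job is handed in; nothing more can be done
None
```

All three guides are checked and in trays, and I handed the job in at about 30 s of robot time. I got no verdict back.

| Guide | Result | Tray | Measured bar pose | Fitted tray pose | Carriage travel |
|---|---|---|---|---|---|
| Blue | runs the whole length | blue | (0.427, 0.032), 0° | (0.425, 0.032), -0.1° | about 0.070 m |
| Green | runs the whole length | green | (0.432, -0.083), -4.6° | (0.430, -0.081), -4.6° | about 0.070 m |
| Yellow | binds part-way | red reject | (0.428, -0.307), -1.9° | (0.426, -0.310), -1.0° | 0.030 to 0.035 m |

- **Last checks:** each bar measured within about 3 mm of its tray's centre and within about 1° of its length. The pictures showed the bars lying flat, and the gripper was empty, raised and touching nothing.
- **Disagreement on yellow:** right after the push its carriage measured 0.035 m. In the tray it measured 0.030 m, twice. Both are inside the 0.027 to 0.050 m band, but the lower reading leaves only about 3 mm of margin. I handed in without settling which is right.
- **Blue and green travel:** the last readings were 0.068 to 0.069 m. Those are less reliable, because depth noise mixed the end stops into the carriage points. The earlier readings in the trays were about 0.071 m.
- **Look-alike:** I left the purple one alone.

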